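Check out a key block at the reader

ROBOT

A 6-joint arm with a two-finger parallel gripper is mounted at the origin on the work surface. World frame = base frame: x ahead of the robot, y to its left, z up, the work surface at z = 0. Lengths are in m, angles in rad, forces in N, time in s.
With the tool pointing down it reaches from about 0.25 to 0.725 m from the base axis. Payload 4 kg.
Tool frame: the origin (TCP) lies on the front face of the gripper's body, between the roots of the fingers; the fingertips stand 73 mm ahead of it and the grasp point (between the pads) lies 54 mm ahead of it; z points along the fingers, y is the line along which they close (so a half turn about z gives the same grasp; the last joint's range is limited). The gripper opens to 85 mm and grips with 20 to 120 N. Pads are 22 mm wide; open, the fingers measure 114 mm over their backs; the gripper's body (76 mm by 85 mm) begins 54 mm behind the grasp point. The pads swing forward as they close: fully open they stand 13 mm farther back than shut.
Start: joints at [1.126, 0.241, 0.005, 1.335, 0, 1.571], TCP at [0.215, 0.451, 0.304] pointing down, gripper open.
Joint ranges: [-2.72, 2.72], [-1.05, 1.87], [-1.09, 1.28], [-1.99, 2.15], [-1.42, 1.44], [-3.14, 3.14]. Speed limits (rad/s): [2.79, 2.79, 3.14, 3.14, 3.14, 3.14].

INTERFACE

Orientations are given as a unit quaternion [x, y, z, w].
In Python, from workcell import bot gives the robot as it stands. The module is installed in compiled form; this text tells all that it offers.
- The arm moves only by the tool step_arm, never from a script. Its argument "rows" is a list of rows, each a list of 2 entries, a list of its own where there are three numbers: the shift along the tool's x, y, z in mm, then the turn about the tool's z in degrees. A call has 1 to 12 rows; each row is the pose to reach, as a shift and turn from the pose commanded when the call began, along the tool's axes at that moment; what a row does not reach only later rows make up. A row lasts 1/8 s, in which the tool goes at most 62.5 mm and 10.7 degrees, less where a joint would pass 70% of its speed; a pose out of reach is approached as far as the arm can. A call with a gripper value outside its range is refused whole. "claw" is the gripper's target within -1 to 1 (shut at 1, half-way at 0, fully open at -1), set as the call begins (left out, the last holds). The fingers move at their own pace and stop on an object; the grip force is fixed at half the most. Time passes only in rows, so rows that repeat a pose let the fingers close. It gives the time, the measured TCP pose, the force, the opening and the grip force at its end, in the units of the state.
- bot.get_obs(): the state, without advancing time (a new reading comes with each control period).
- bot.camera(name): name is "scene" or "top" or "wrist"; returns (picture, depth): 480x640x3 uint8, red, green, blue; 480x640 float32, m along the optical axis (not along the pixel's ray), 0 where there is no reading.
- bot.camera_params(name): a dict with "fx", "fy", "cx", "cy" (pixels), "pose" (4x4, takes a point from camera to world coordinates). Camera axes: x right, y up, looking along -z (the intrinsics and any distortion apply to the point x, -y, -z); pixel columns grow to the right and rows downward; lengths in m; the calibration is good to about 2 mm. The wrist camera is an equidistant fisheye: a pixel r from the principal point sees the ray r / f radians off the axis. A picture is of the moment at which its call begins: read the wrist's pose just before it. camera_params takes no time and is no camera call; for the wrist camera it gives the pose at the moment of the call.
- bot.job_done(): hands the job in; it is judged then, once.
Trained networks look in the newest picture that a camera, given by its name, has taken for a name from the list of things; names that differ only in an ending like _2 or _b are one class to them, and where a whole thing is asked for, a point or a joint stands for the part that bears it (a point fixed in the world has none). Each returns a list of dicts, best first, with "score" (0 to 1); they miss things now and then, are a little off and sometimes report something else, mostly with a low value. They report only what shows in the picture. A call takes as long as a camera call.
- bot.trace(target, camera): "pixels" (480x640 bool, what is visible of it) and "uv" ([column, row] in pixels, amid what is visible of it).
The state is a dict: "clock": time; "joint_pos": joint angles; "joint_vel": joint speeds; "tau": joint torques, N m; "eef_pos": TCP position; "tool_rot": TCP orientation; "ft_force": force on the tool from outside, world axes, zero at the start; "ft_torque": the same for the moment, N m; "grip_width": finger opening in m; "grasp_force": force on a finger pad.
Only numpy, scipy, OpenCV 4.12 (cv2) and the standard library are available. Lean on these libraries where they do the work, as an engineer would, in place of code of your own. Each camera call takes 0.05 s, during which the arm holds its last target. There are 200 camera calls.

TASK

Push the chrome lever all the way over, away from the robot, so that the spring slot lets go of the wooden key block. Then lift the block out level, with the coral fob still lying in its dish, and hold it level and steady over the middle of the black reader pad, its underside about 10 cm above the pad; finish while still holding it there in the air. Leave the padlock, the glass tumbler and the yellow note pad where they are.

Things in the scene. Friction and masses are not known exactly. Their poses are not given: they have to be found in the camera images.
- slot: Fixed zinc key slot, 110 mm along its x, from -160 to +80 mm along its y. Origin on the work top under the middle of the well holding the block (3 mm play); x away from the robot at yaw 0, z up. Deck 30 mm high (21.5 on the -y end by the lever). A chrome tongue over the block's -y foot holds it down on a spring platform; once drawn back, the block pops up 18 mm.
- lever (a joint): Chrome lever on the slot, hinged about the slot's y axis at slot x 0, y -120, z 30 mm, between cheeks 43 mm high, 30 mm along x. Rad: 0 leans 0.3 rad to the slot's -x (to the robot), 0.3 upright, 0.85 (stop) leans 0.55 rad to +x. Draws the tongue back (block free from about 0.4); 1 to 3 N at the tip; stays where it is left.
- lever_tip (a point): Centre of the lever's 18 mm chrome ball, 80 mm from the hinge; the bar is 10 mm thick. The ball's top is at most 119 mm above the work top.
- key_block: Loose worn wooden key block, 0.2 to 0.35 kg. Origin: centre of its underside, z up; x, y along the slot's. 46 mm thick along x all the way up (take it there), body 96 mm along y, 60 mm high; foot 124 mm along y, 12 mm high. Underside 10 mm above the work top when latched, 28 mm when popped up on the platform, which gives if pushed down (about 3 N).
- dish (a point): Centre of the floor of the dish (41 by 41 mm) on top of the key block, 60 mm above the block's underside and 25.5 mm to its +y.
- fob: Loose coral silicone fob, 28 mm disc, 9 mm thick, with a small tab, lying loose in the dish. Origin at the centre of its underside.
- reader_top (a point): Centre of the top face of the fixed black reader pad with a green ring, 110 by 100 mm, 22 mm high. z up. It is to the left or to the right of the slot.
- padlock: Loose gunmetal padlock lying flat, 42 by 48 mm body, 22 mm thick, shackle to its +x. Origin under its body's centre. Bystander.
- tumbler: Loose clear glass tumbler, 72 mm across, 100 mm high, upright. Origin under its centre. Bystander.
- notes: Loose yellow note pad, 76 by 76 by 20 mm. Origin under its centre. Bystander.

How it is judged:
On the way, in this order (a step that is already met when the one before it is completed fails the run):
1. the lever is pushed all the way over and the block still stands in the slot (value of joint lever above 0.72 rad and z of key_block in the frame of slot below 0.045 m), for 0.1 s.
2. the block is lifted clear of the slot, level, with the fob in the dish (z of key_block in the frame of slot above 0.055 m and angle between key_block's own z axis and vertical below 0.15 rad and distance between fob and dish below 0.02 m and contact force between key_block and the fingers above 1 N), for 0.2 s.
At the end, for the whole second after the job is handed in: Lever above 0.7 rad; block held in the fingers alone, 65 to 135 mm above the reader pad and within 30 mm of its centre sideways, level within 0.1 rad, still (20 mm/s, 0.15 rad/s); fob within 20 mm of the dish centre; padlock, tumbler and notes moved under 30 mm (value of joint lever above 0.7 rad and horizontal distance between key_block and reader_top below 0.03 m and z of key_block in the frame of reader_top between 0.065 and 0.135 m and angle between key_block's own z axis and vertical below 0.1 rad and linear speed of key_block below 0.02 m/s and angular speed of key_block below 0.15 rad/s and distance between fob and dish below 0.02 m and contact force between key_block and the fingers above 1 N and contact force between key_block and reader below 0.1 N and distance of each of padlock, tumbler, notes from where it was at the start of the episode below 0.03 m and angle between tumbler's own z axis and vertical below 0.2 rad); the arm keeps its last pose, push and grip.
It fails at once if the fob leaves the dish (distance between fob and dish above 0.04 m).
It fails at once if the key block is tipped (angle between key_block's own z axis and vertical above 0.35 rad).
It fails at once if the padlock, tumbler or note pad is knocked away (distance of any of padlock, tumbler, notes from where it was at the start of the episode above 0.04 m or angle between tumbler's own z axis and vertical above 0.4 rad).
It also fails if it takes over 54 s, if anything falls off the work surface, if the arm or the gripper's body presses on something with over 40 N, if the wrist force passes 120 N, or if a joint passes its speed limit or range.

## Working session

There is one attempt and no reset: what is moved stays moved. The work goes in short steps, Python scripts to look and compute and a tool call to move; the robot and the scene stay as the last step left them, time stands still between calls to the robot, and variables do not carry over. Pictures are saved under pics/ and viewed, at most 10 in all, crops included, and the job is handed in when it is done.

Besides the shell and the picture viewer there is one more tool, called after ">>>" as a command line: name --argument value ..., lists and objects as JSON in quotes. step_arm: Moves the arm, as the interface text tells. Its arguments: {"type":"object","properties":{"rows":{"type":"array"},"claw":{"type":"number"}},"required":["rows"]}

```bash
mkdir -p pics
cat > h.py <<'E'
import numpy as np, cv2
from workcell import bot
from scipy.spatial.transform import Rotation as R
def cloud(name,d,mask):
    p=bot.camera_params(name); v,u=np.nonzero(mask&(d>0)); z=d[v,u]
    P=np.stack([(u-p['cx'])/p['fx']*z,-(v-p['cy'])/p['fy']*z,-z],1)
    T=np.array(p['pose']); return P@T[:3,:3].T+T[:3,3]
E
python3 - <<'E'
from h import *
o=bot.get_obs(); print(o['clock'],o['eef_pos'],o['tool_rot'],o['grip_width'])
for c in ['top','scene']:
    im,d=bot.camera(c); cv2.imwrite(f'pics/{c}0.png',im[:,:,::-1])
    print(c,np.round(bot.camera_params(c)['pose'],3).tolist())
    for n in ['slot','lever','key_block','fob','padlock','tumbler','notes']:
        for r in bot.trace(n,c)[:2]:
            P=cloud(c,d,r['pixels'])
            if len(P)==0: print(n,'nodepth',r['uv']);continue
            hi=P[P[:,2]>np.percentile(P[:,2],90)-.006]
            (cx,cy),wh,a=cv2.minAreaRect((hi[:,:2]*1000).astype(np.float32))
            print(n,round(r['score'],2),np.round(r['uv']),len(P),'med',np.round(np.median(P,0),3),'zp90',np.round(np.percentile(P[:,2],[5,90]),3),'toprect',np.round([cx,cy,*wh,a],1))
E
```

```text
0.0 [0.21494884 0.45089994 0.30301046] [ 2.20580978e-01  9.75368098e-01 -1.02531024e-03 -2.33375766e-04] 0.08515317490612345
top [[0.009, 0.995, -0.104, 0.534], [-1.0, 0.009, -0.001, -0.004], [0.0, 0.104, 0.995, 1.007], [0.0, 0.0, 0.0, 1.0]]
slot 0.72 [343. 325.] 5599 med [ 0.48  -0.046  0.029] zp90 [0.018 0.033] toprect [481.9 -20.7 237.  109.8  86.3]
lever 0.6 [374. 334.] 128 med [ 0.468 -0.1    0.077] zp90 [0.035 0.116] toprect [457.  -99.9  12.   10.9   1.7]
key_block 0.87 [307. 323.] 1327 med [0.485 0.014 0.072] zp90 [0.023 0.075] toprect [483.7  17.1  96.5  46.1  86.4]
fob 0.56 [291. 320.] 195 med [0.486 0.043 0.081] zp90 [0.077 0.083] toprect [484.6  42.   25.8  28.4  84.2]
padlock 0.89 [363. 178.] 692 med [ 0.769 -0.09   0.022] zp90 [0.003 0.025] toprect [772.3 -90.4  47.2  59.1  66.5]
tumbler 0.62 [465. 301.] 1542 med [ 0.53  -0.286  0.055] zp90 [0.004 0.101] toprect [ 531.3 -273.    70.3   70.3   14.3]
notes 0.68 [253. 189.] 1457 med [0.75  0.133 0.021] zp90 [0.017 0.023] toprect [750.8 133.9  75.7  76.5  86. ]
notes 0.45 [308. 322.] 1362 med [0.484 0.013 0.072] zp90 [0.023
[... 162 characters left out ...]
, 1.0]]
slot 0.94 [295. 251.] 3318 med [ 0.519 -0.054  0.023] zp90 [0.005 0.033] toprect [483.8 -11.2 215.8 111.8  85.8]
lever 0.65 [270. 229.] 255 med [ 0.467 -0.101  0.071] zp90 [0.027 0.112] toprect [ 457.5 -100.6   13.    13.9   28. ]
key_block 0.82 [326. 232.] 1331 med [0.503 0.014 0.06 ] zp90 [0.028 0.073] toprect [483.7  16.9  97.   50.3  86.3]
padlock 0.98 [308. 344.] 867 med [ 0.777 -0.091  0.022] zp90 [0.01  0.024] toprect [773.8 -90.8  48.5  62.   69.2]
tumbler 0.81 [188. 263.] 1872 med [ 0.555 -0.272  0.072] zp90 [0.013 0.097] toprect [ 531.8 -273.8   70.9   68.5   20. ]
notes 0.62 [429. 314.] 1666 med [0.76  0.129 0.02 ] zp90 [0.004 0.022] toprect [751.5 133.9  76.5  78.8  86.5]
```

View pics/top0.png

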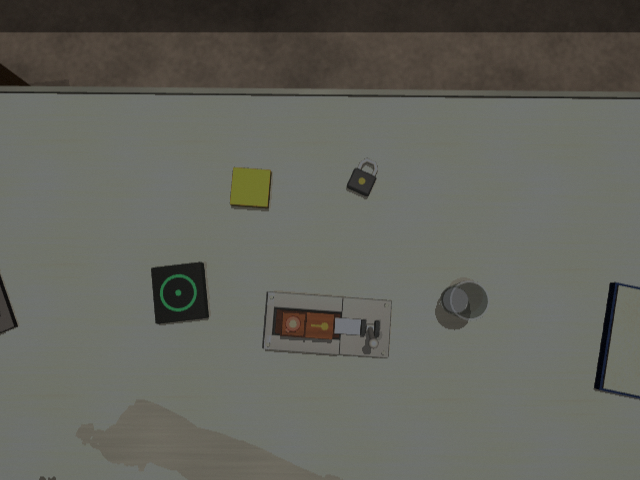

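Run:
```python
from h import *
im,d=bot.camera('top')
P=cloud('top',d,np.ones((480,640),bool)); v,u=np.nonzero(d>0)
rgb=im[v,u].astype(int)
m=(P[:,2]>.015)&(P[:,2]<.03)&(rgb.max(1)<75)
L=np.zeros((480,640),np.uint8); L[v[m],u[m]]=255
n,lab,st,c=cv2.connectedComponentsWithStats(L)
for i in range(1,n):
    if st[i,4]>400:
        k=lab[v,u]==i; print(st[i],c[i],cv2.minAreaRect((P[k,:2]*1000).astype(np.float32)),np.median(P[k,2]))
```

```text
[347 168  29  27 455] [361.01758242 181.22197802] ((764.2356567382812, -87.13614654541016), (47.648136138916016, 42.40428161621094), 66.30297088623047) 0.02254954396378528
[ 151  262   57   62 1846] [179.09750813 292.25460455] ((540.1937866210938, 268.5052795410156), (108.87201690673828, 102.19831085205078), 7.338269233703613) 0.02291755143487706
[163 277  31  31 724] [177.8839779  292.24033149] ((540.5889282226562, 267.5552978515625), (57.98283386230469, 59.077003479003906), 0.6551883816719055) 0.024131324730397474
[597 282  43 116 657] [610.96347032 339.16590563] ((457.9972839355469, -598.934814453125), (81.5577621459961, 209.083984375), 78.71758270263672) 0.019239653657188827
```

>>> step_arm --rows '[[[-20,-21,0],3],[[-60,-62,0],10],[[-105,-108,0],18],[[-150,-154,0],26],[[-195,-200,0],34],[[-240,-247,0],42],[[-285,-293,0],50],[[-330,-339,0],57],[[-370,-380,0],63],[[-395,-406,0],67],[[-404,-415,0],68],[[-404,-415,0],68]]' --claw 1

```text
clock: 2.35
eef_pos: [0.4012, -0.0973, 0.3037]
tool_rot: [0.729, 0.685, -0.0, -0.0]
ft_force: [0.5, 0.0, 0.2]
grip_width: -0.0001
grasp_force: 0.0
```

>>> step_arm --rows '[[[0,0,30],0],[[0,0,75],0],[[0,0,120],0],[[0,0,145],0],[[0,0,150],0],[[0,8,150],0],[[0,20,150],0],[[0,32,150],0],[[0,40,150],0],[[0,45,150],0],[[0,50,150],0],[[0,50,150],0]]'

```text
clock: 3.85
eef_pos: [0.4517, -0.1002, 0.1538]
tool_rot: [0.728, 0.685, 0.0, 0.0]
ft_force: [-0.0, 0.3, 1.5]
grip_width: 0.0001
grasp_force: 0.2
```

```bash
cat > lev.py <<'E'
from h import *
import sys
c=sys.argv[1]
im,d=bot.camera(c); cv2.imwrite(f'pics/{sys.argv[2]}.png',im[:,:,::-1])
o=np.array([.4837,.017,0]);A=np.array([[.998,-.063,0],[.063,.998,0],[0,0,1]])
for n in ['lever','key_block','fob']:
    for r in bot.trace(n,c)[:1]:
        P=(cloud(c,d,r['pixels'])-o)@A.T*1000
        if len(P): 
            t=P[P[:,2]>np.percentile(P[:,2],95)-6]
            print(n,round(r['score'],2),r['uv'],len(P),np.median(P,0).round(),'top',np.median(t,0).round(),cv2.minAreaRect(t[:,:2].astype(np.float32)))
E
python3 lev.py scene s1
```

```text
key_block 0.75 [325.3, 233.2] 1374 [20. -4. 58.] top [ 5. -5. 72.] ((-0.2821826934814453, -0.17170333862304688), (50.67515563964844, 96.9190673828125), 0.28855466842651367)
fob 0.44 [295.0, 250.1] 3321 [ 39. -70.  23.] top [   3. -119.   78.] ((1.061081886291504, -119.1001205444336), (33.87203598022461, 32.25364303588867), 86.04058837890625)
```

>>> step_arm --rows '[[[0,5,0],0],[[0,10,0],0],[[0,15,0],0],[[0,20,0],0],[[0,24,0],0],[[0,28,0],0],[[0,30,0],0],[[0,30,0],0]]'

```text
clock: 5.05
eef_pos: [0.4815, -0.102, 0.154]
tool_rot: [0.728, 0.685, 0.0, 0.0]
ft_force: [0.6, -0.3, -0.2]
grip_width: 0.0004
grasp_force: 0.0
```

```bash
python3 lev.py scene s2
```

```text
lever 0.73 [267.5, 233.1] 192 [  18. -119.   68.] top [  33. -119.  110.] ((31.661130905151367, -118.77252960205078), (11.575193405151367, 13.066972732543945), 37.88331985473633)
key_block 0.77 [324.4, 230.0] 1634 [21. -6. 65.] top [ 8. -8. 89.] ((0.4263134002685547, -0.483245849609375), (49.38727951049805, 95.2264175415039), 0.44105321168899536)
fob 0.68 [339.0, 213.5] 98 [ 6. 24. 97.] top [ 5. 24. 97.] ((1.484879493713379, 24.43606948852539), (26.148963928222656, 23.9022216796875), 25.386018753051758)
```

View pics/s2.png

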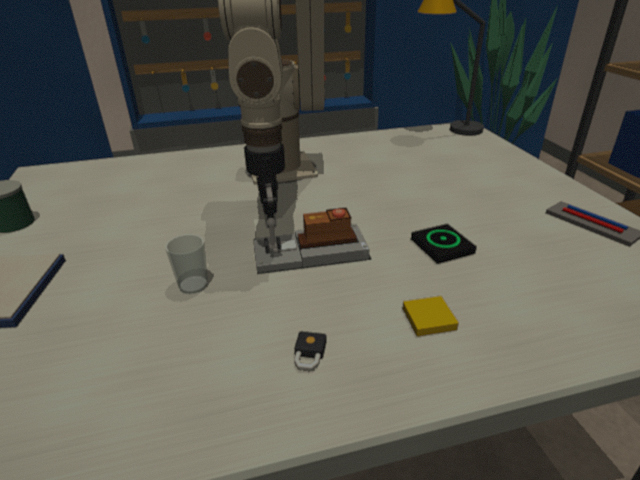

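The block has popped up (uv 325,230) with the fob still in its dish. The lever (267,233) is at about 0.71 rad, so I'll push a little further.

>>> step_arm --rows '[[[0,3,0],0],[[0,6,0],0],[[0,8,0],0],[[0,9,0],0],[[0,9,0],0]]'

```text
clock: 5.88
eef_pos: [0.4903, -0.1025, 0.1539]
tool_rot: [0.728, 0.685, 0.0, 0.0]
ft_force: [-0.3, 0.2, 0.3]
grip_width: 0.0
grasp_force: 0.1
```

```bash
python3 lev.py scene s3
```

```text
lever 0.48 [272.1, 238.6] 177 [  26. -120.   74.] top [  42. -119.  107.] ((41.3795166015625, -118.25396728515625), (10.346988677978516, 15.739455223083496), 10.559004783630371)
key_block 0.79 [325.1, 228.2] 1778 [21. -4. 65.] top [ 6. -5. 89.] ((-0.1408863067626953, 0.3189849853515625), (96.80175018310547, 50.87604522705078), 89.8858642578125)
fob 0.63 [337.0, 212.4] 90 [ 6. 25. 97.] top [ 4. 25. 98.] ((1.7356228828430176, 24.734256744384766), (27.82830047607422, 25.09207534790039), 17.376203536987305)
```

>>> step_arm --rows '[[[0,-10,0],0],[[0,-25,-5],0],[[0,-30,-30],0],[[0,-30,-65],0],[[10,-27,-85],0],[[40,-20,-90],0],[[80,-15,-90],0],[[108,-14,-90],0],[[119,-14,-90],0],[[119,-14,-90],0]]'

```text
clock: 7.32
eef_pos: [0.4828, 0.0172, 0.244]
tool_rot: [0.728, 0.686, -0.0, 0.0]
ft_force: [-0.4, 0.1, 0.5]
grip_width: -0.0002
grasp_force: 0.0
```

>>> step_arm --rows '[[[0,0,0],0],[[0,0,0],0],[[0,0,0],0],[[0,0,0],0]]' --claw -1

```text
clock: 7.82
eef_pos: [0.4834, 0.0168, 0.2439]
tool_rot: [0.728, 0.685, -0.0, 0.0]
ft_force: [-0.7, -0.0, 0.0]
grip_width: 0.0721
grasp_force: 0.0
```

```bash
python3 lev.py scene s4
python3 - <<'E'
from h import *
o=bot.get_obs();print(o['eef_pos'],o['grip_width'])
p=np.array(o['eef_pos'])-[.4837,.017,0];print(p@[.998,-.063,0],p@[.063,.998,0])
im,d=bot.camera('wrist'); cv2.imwrite('pics/w1.png',im[:,:,::-1])
E
```

```text
lever 0.61 [268.5, 235.4] 163 [  27. -119.   75.] top [  43. -119.  107.] ((41.54584503173828, -118.60132598876953), (11.919836044311523, 16.38003921508789), 0.5812589526176453)
key_block 0.64 [324.0, 230.1] 1666 [21. -6. 65.] top [ 8. -9. 89.] ((-0.3940868377685547, -0.2854461669921875), (95.31333923339844, 50.00552749633789), 89.56141662597656)
fob 0.57 [338.0, 211.2] 93 [ 5. 26. 98.] top [ 4. 26. 98.] ((1.584153652191162, 25.476980209350586), (25.7183780670166, 26.203535079956055), 60.84465026855469)
[0.48337409 0.01705553 0.2438804 ] 0.08559886352469329
-0.00032875962610636345 3.489111342574512e-05
```

View pics/w1.png

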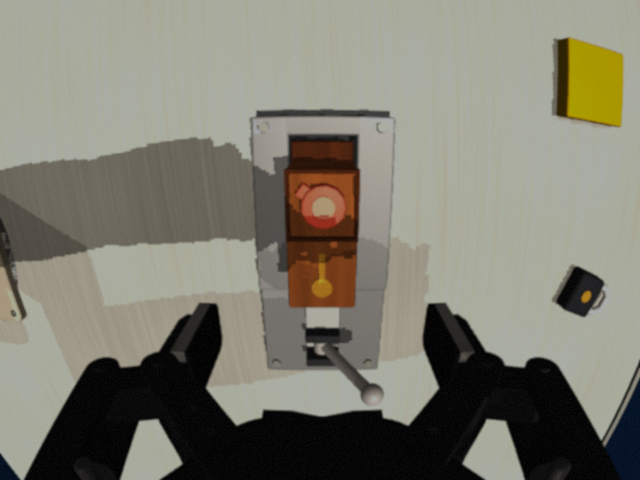

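The wrist view shows the block (322,238) centred between the fingers, the fob in its dish (322,207), and the lever over (372,393). I'll descend and grip.

>>> step_arm --rows '[[[0,0,20],0],[[0,0,50],0],[[0,0,80],0],[[0,0,105],0],[[0,0,120],0],[[0,0,126],0],[[0,0,126],0]]'

```text
clock: 8.95
eef_pos: [0.4834, 0.0172, 0.1179]
tool_rot: [0.728, 0.685, -0.0, -0.0]
ft_force: [-0.7, -0.4, -0.1]
grip_width: 0.0853
grasp_force: 0.0
```

>>> step_arm --rows '[[[0,0,0],0],[[0,0,0],0],[[0,0,0],0],[[0,0,0],0],[[0,0,0],0],[[0,0,0],0],[[0,0,0],0]]' --claw 1

```text
clock: 9.82
eef_pos: [0.4837, 0.0171, 0.1181]
tool_rot: [0.728, 0.685, 0.0, 0.0]
ft_force: [-0.7, 0.1, 4.1]
grip_width: 0.0452
grasp_force: 64.4
```

>>> step_arm --rows '[[[0,0,-3],0],[[0,0,-8],0],[[0,0,-15],0],[[0,0,-23],0],[[0,0,-31],0],[[0,0,-39],0],[[0,0,-45],0],[[0,0,-48],0],[[0,0,-48],0],[[0,0,-48],0]]'

```text
clock: 11.08
eef_pos: [0.4831, 0.0171, 0.1656]
tool_rot: [0.728, 0.685, -0.0, -0.0]
ft_force: [-0.4, -0.1, -3.7]
grip_width: 0.0455
grasp_force: 63.9
```

```bash
python3 lev.py scene s5
python3 - <<'E'
import cv2; im=cv2.imread('pics/s5.png')[140:290,220:420]; cv2.imwrite('pics/s5c.png',cv2.resize(im,None,fx=4,fy=4))
E
```

```text
lever 0.57 [271.4, 237.6] 142 [  28. -119.   77.] top [  42. -119.  107.] ((41.54063415527344, -119.59521484375), (13.905046463012695, 9.820001602172852), 78.39852142333984)
key_block 0.61 [318.3, 211.5] 1340 [ 21. -16. 107.] top [  9. -21. 135.] ((15.195968627929688, -1.3432350158691406), (98.5676040649414, 74.7255859375), 80.06078338623047)
```

View pics/s5c.png

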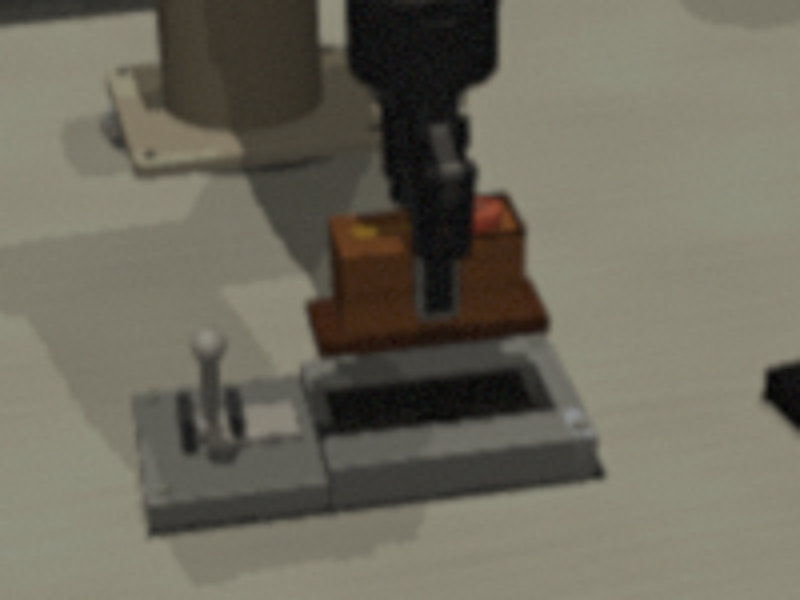

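The block is clear of the slot, looks roughly level, and the fob is in the dish. Next I'll put a number on the tilt.

```bash
cat > tilt.py <<'E'
from h import *
im,d=bot.camera('scene')
o=np.array(bot.get_obs()['eef_pos'])*[1,1,0];A=np.array([[.998,-.063,0],[.063,.998,0],[0,0,1]])
r=bot.trace('key_block','scene')[0]
P=(cloud('scene',d,r['pixels'])-o)@A.T*1000
ys=np.arange(-55,60,8);b=[];t=[]
for y in ys:
    q=P[(abs(P[:,1]-y)<4)&(P[:,0]>10)]
    if len(q)>5: b.append((y,np.percentile(q[:,2],3))); t.append((y,np.percentile(q[:,2],98)))
b=np.array(b);t=np.array(t);print('bottom',b.round(1).tolist(),'top',t.round(1).tolist())
print('slope',np.polyfit(*b.T,1))
f=P[(P[:,0]>15)&(P[:,0]<32)]; print('front x vs z',np.polyfit(f[:,2],f[:,0],1))
for r in bot.trace('fob','scene')[:1]: print('fob',r['score'],np.median((cloud('scene',d,r['pixels'])-o)@A.T*1000,0))
E
python3 tilt.py
```

```text
bottom [[-55.0, 77.4], [-47.0, 78.6], [-39.0, 79.3], [-31.0, 78.5], [-23.0, 78.8], [-15.0, 79.1], [-7.0, 76.9], [1.0, 77.0], [9.0, 76.9], [17.0, 78.7], [25.0, 79.4], [33.0, 79.2], [41.0, 79.6], [49.0, 76.6], [57.0, 76.3]] top [[-55.0, 89.3], [-47.0, 136.2], [-39.0, 136.3], [-31.0, 136.3], [-23.0, 136.2], [-15.0, 136.0], [-7.0, 114.1], [1.0, 94.3], [9.0, 118.2], [17.0, 132.7], [25.0, 139.0], [33.0, 139.3], [41.0, 139.4], [49.0, 139.8], [57.0, 88.1]]
slope [-6.52011587e-03  7.81710585e+01]
front x vs z [-3.98793561e-03  2.21952302e+01]
fob 0.38 [ 10.54893557  30.5102024  144.03752448]
```

>>> step_arm --rows '[[[0,0,-4],0],[[0,0,-12],0],[[1,0,-22],0],[[4,1,-32],0],[[9,2,-40],0],[[17,3,-45],0],[[27,4,-46],0],[[39,6,-46],0],[[52,8,-46],0],[[66,10,-46],0],[[80,13,-46],0],[[95,15,-46],0]]'

```text
clock: 12.92
eef_pos: [0.5044, 0.1121, 0.2118]
tool_rot: [0.728, 0.685, -0.0, -0.0]
ft_force: [-0.3, -0.2, -2.8]
grip_width: 0.0453
grasp_force: 63.9
```

>>> step_arm --rows '[[[14,2,0],0],[[29,5,0],0],[[44,7,0],0],[[59,10,0],0],[[74,12,0],0],[[89,14,0],0],[[104,17,0],0],[[118,19,0],0],[[131,21,0],0],[[142,23,0],0],[[151,25,0],0],[[156,26,0],0]]'

```text
clock: 14.42
eef_pos: [0.5397, 0.2657, 0.2119]
tool_rot: [0.728, 0.685, -0.0, 0.0]
ft_force: [-0.9, -0.2, -3.4]
grip_width: 0.0457
grasp_force: 63.9
```

>>> step_arm --rows '[[[2,0,0],0],[[3,0,0],0],[[3,0,0],0],[[3,0,0],0],[[3,0,0],0],[[3,0,0],0],[[3,0,0],0],[[3,0,0],0]]'

```text
clock: 15.42
eef_pos: [0.5397, 0.2682, 0.2119]
tool_rot: [0.728, 0.685, 0.0, 0.0]
ft_force: [-0.2, -0.5, -2.3]
grip_width: 0.0454
grasp_force: 63.9
```

```bash
python3 tilt.py; python3 lev.py scene s6
```

```text
bottom [[-47.0, 2.7], [-39.0, 3.2], [-31.0, 5.5], [-23.0, 5.0], [-15.0, 5.8], [-7.0, 5.8], [1.0, 6.9], [9.0, 6.9], [17.0, 4.4], [25.0, 6.5], [33.0, 4.7], [41.0, 5.8], [49.0, 4.2], [57.0, 7.4]] top [[-47.0, 23.9], [-39.0, 23.9], [-31.0, 24.0], [-23.0, 25.0], [-15.0, 25.3], [-7.0, 25.3], [1.0, 25.6], [9.0, 24.9], [17.0, 25.6], [25.0, 24.4], [33.0, 24.4], [41.0, 24.9], [49.0, 24.0], [57.0, 23.8]]
slope [0.01942724 5.24482349]
front x vs z [-0.04668918 24.67071291]
lever 0.59 [270.7, 236.5] 165 [  27. -119.   75.] top [  42. -119.  107.] ((41.4987678527832, -119.37637329101562), (14.062602043151855, 11.469706535339355), 84.43617248535156)
key_block 0.66 [445.0, 186.9] 1687 [ 61. 236. 153.] top [ 49. 236. 182.] ((48.693077087402344, 248.68081665039062), (105.10748291015625, 72.0477294921875), 57.66878890991211)
```

View pics/s6.png

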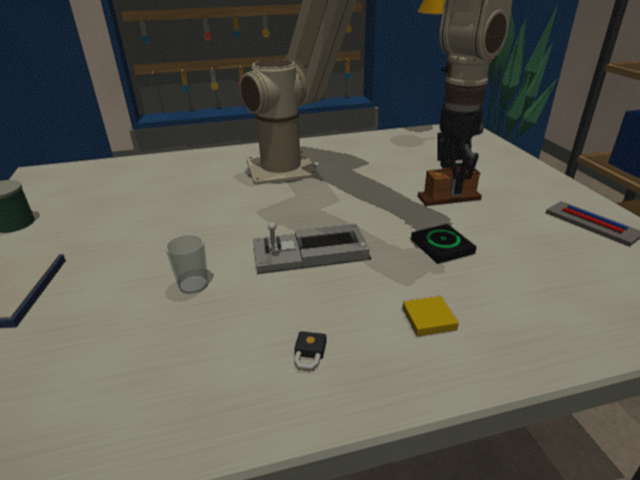

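The block (445,187) is held over the pad, the lever is still over (270,236), and the bystanders haven't moved. `tilt.py` traced the reader pad this time, so I'll repeat the tilt and fob check on the block before handing in.

```bash
sed -i "s/^r=bot.*/rs=[(x,(cloud('scene',d,x['pixels'])-o)@A.T*1000) for x in bot.trace('key_block','scene')]; r=[x for x,p in rs if np.median(p[:,2])>100][0]/" tilt.py
python3 - <<'E'
from h import *
exec(open('tilt.py').read())
w,d=bot.camera('wrist'); cv2.imwrite('pics/w2.png',w[:,:,::-1])
print(bot.get_obs()['grasp_force'])
E
```

```text
bottom [[-55.0, 123.5], [-47.0, 124.9], [-39.0, 124.2], [-31.0, 123.9], [-23.0, 126.2], [-15.0, 125.2], [-7.0, 123.2], [1.0, 123.4], [9.0, 123.2], [17.0, 124.4], [25.0, 124.7], [33.0, 124.8], [41.0, 125.6], [49.0, 122.5], [57.0, 124.4]] top [[-55.0, 134.8], [-47.0, 181.6], [-39.0, 182.3], [-31.0, 182.1], [-23.0, 182.4], [-15.0, 181.9], [-7.0, 181.7], [1.0, 143.2], [9.0, 173.8], [17.0, 172.2], [25.0, 172.9], [33.0, 182.8], [41.0, 185.3], [49.0, 177.7], [57.0, 134.8]]
slope [-1.88568842e-03  1.24289957e+02]
front x vs z [-2.36580841e-03  2.21793914e+01]
63.88375639915466
```

View pics/w2.png

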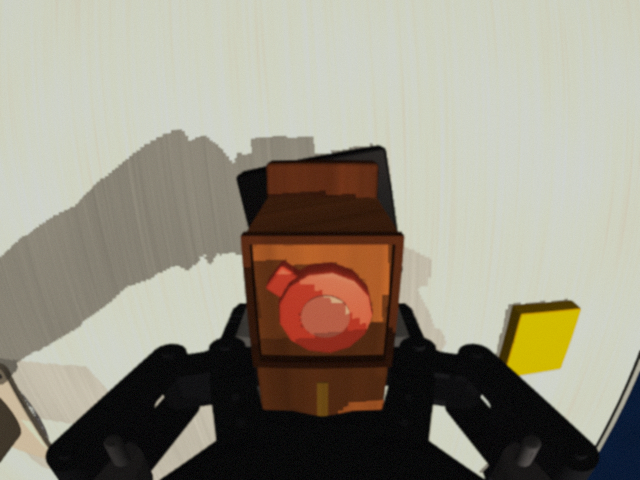

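The block is level, and the fob (325,308) lies near the middle of its dish. I'm handing in the job.

```bash
python3 -c "
from workcell import bot
print(bot.job_done())"
```

```text
the job is handed in; nothing more can be done
None
```

I've handed in the job; no verdict came back. At the last check the lever was at its stop, the block was level (tilt under 0.01 rad) about 10 cm above the reader's centre with the fob in its dish, and the padlock, tumbler and note pad looked unmoved.

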